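# Stop the balance stand from rocking

## Robot

A 7-joint arm with a two-finger parallel gripper is mounted at the origin on a cart in front of the work surface, level with it; the furniture and walls round the work are solid. World frame = base frame: x ahead of the robot, y to its left, z up, the work surface at z = 0. Lengths are in m, angles in rad, forces in N, time in s.
With the tool pointing down it reaches from about 0.425 to 0.95 m from the base axis. Payload 4.7 kg.
Tool frame: the origin (TCP) lies at the very end of the fingers, on their centre line; the grasp point (between the pads) lies 19 mm behind it (r.tcp_to_grasp is the distance from the TCP to the grasp point, in m); z points along the fingers, y is the line along which they close (so a half turn about z gives the same grasp; the last joint's range is limited). The gripper opens to 87 mm and grips with 3 to 60 N. Pads are 19 mm wide; open, the fingers measure 117 mm over their backs; the gripper's body (75 mm by 190 mm) begins 51 mm behind the grasp point.
Start: joints at [1.287, 0.469, -0.049, 1.532, 0.024, 1.141, -0.082], TCP at [0.17, -0.653, 0.223] pointing down, gripper open.
Joint ranges: [-2.59, 2.59], [-0.33, 1.99], [-1.39, 1.29], [0.1, 2.45], [-1.04, 4.18], [0.21, 1.99], [-2.66, 2.66]. Speed limits (rad/s): [2.57, 2.57, 3.14, 3.14, 3.14, 3.14, 3.14].

## Interface

Orientations are given as a 3x3 rotation matrix whose columns are the frame's x, y, z axes.
In Python, from rig import r gives the robot as it stands. The module is installed in compiled form; this text tells all that it offers.
- The arm moves only by the tool servo_tool, never from a script. Its argument "plan" is a list of rows, each an object with "travel": the shift along the world's x, y, z in m, a list of three; "rot": the turn, a rotation vector about the world's x, y, z in degrees, a list of three; "jaw": the closure in counts, from 0 (fully open) to 255 (shut). A call has 1 to 8 rows; each row is the pose to reach, as a shift and turn from the pose commanded when the call began; what a row does not reach only later rows make up. A row lasts 1/12 s, in which the tool goes at most 41.7 mm and 7.16 degrees, less where a joint would pass 70% of its speed; a pose out of reach is approached as far as the arm can. A call with a gripper value outside its range is refused whole. The fingers move at their own pace and stop on an object; "force" is the grip in N (left out, the last holds). Time passes only in rows, so rows that repeat a pose let the fingers close. It gives the time, the measured TCP pose, the force, the opening and the grip force at its end, in the units of the state.
- r.sense(): the state, without advancing time (a new reading comes with each control period).
- r.read_camera(name): name is "scene" or "top" or "wrist"; returns a dict with "pixels" (400x640x3 uint8, red, green, blue), "mtx" (3x3 intrinsics, pixels), "dist" ([k1, k2, p1, p2, k3] as OpenCV has them; the pictures are not rectified), "extrinsics" (4x4, takes a point from world to camera coordinates). Camera axes: x right, y down, z forward; pixel columns grow to the right and rows downward; lengths in m; the calibration is good to about 2 mm. A picture is of the moment at which its call begins. There is no depth.
- r.sign_off(): hands the job in; it is judged then, once.
The state is a dict: "time": time; "joint_positions": joint angles; "qvel": joint speeds; "tau": joint torques, N m; "tcp_pos": TCP position; "ee_rot": TCP orientation; "contact_force": force on the tool from outside, world axes, zero at the start; "wrist_torque": the same for the moment, N m; "opening": finger opening in m; "gripper_force": force on a finger pad.
Only numpy, scipy, OpenCV 4.12 (cv2) and the standard library are available. Lean on these libraries where they do the work, as an engineer would, in place of code of your own. Each camera call takes 0.05 s, during which the arm holds its last target. There are 200 camera calls.

## Task

The balance stand rocks on the bench. Press gently on the rubber caps at the corners of its plate until you find the one corner that sinks under your finger, press that corner's shim lever down flat, leaving the other three levers up, and then press that same cap once more to see that the corner now stands firm. Pick nothing up, do not shift the plate or the things standing on it and beside it, and keep off the balance.

Things in the scene. Friction and masses are not known exactly. Their poses are not given: they have to be found in the camera images.
- plate: Aluminium stand plate, 190 (x) by 250 (y) by 8 mm, 1.1 kg, loose on four feet in black rubber foot cups on the bench. Three feet bear; the fourth hangs 4.5 mm over its cup. Origin: its centre, in the plane of the feet's undersides, 22 mm below the plate's top. x points away from the robot, y to its left (yaw within 0.15 rad), z is the plate's upward normal; it may lean up to 2.1 degrees.
- balance: Flat white balance screwed to the middle of the plate, 80 by 100 mm, with a round steel pan on top; origin at the middle of its underside; the pan's top is 22 mm above the plate's top. Not to be touched.
- cap_near_left: Black rubber cap, 30 mm across and 4 mm high, on the plate's near left corner, straight above that corner's foot: the place to press. Origin: centre of the cap's top face; axes as the plate's. Over the foot that hangs free, about 2 N sinks it 4.5 mm and it comes back when let go; the other three do not sink.
- cap_near_right: Black rubber cap, 30 mm across and 4 mm high, on the plate's near right corner, straight above that corner's foot: the place to press. Origin: centre of the cap's top face; axes as the plate's. Over the foot that hangs free, about 2 N sinks it 4.5 mm and it comes back when let go; the other three do not sink.
- cap_far_left: Black rubber cap, 30 mm across and 4 mm high, on the plate's far left corner, straight above that corner's foot: the place to press. Origin: centre of the cap's top face; axes as the plate's. Over the foot that hangs free, about 2 N sinks it 4.5 mm and it comes back when let go; the other three do not sink.
- cap_far_right: Black rubber cap, 30 mm across and 4 mm high, on the plate's far right corner, straight above that corner's foot: the place to press. Origin: centre of the cap's top face; axes as the plate's. Over the foot that hangs free, about 2 N sinks it 4.5 mm and it comes back when let go; the other three do not sink.
- shim_near_left (a joint): Steel shim lever of the near left corner, 73 mm long, hinged at the plate's left (+y) edge, 27 mm outward of the cap's centre and 12 mm below its top. 0: raised outward at 54 degrees (starts 0 to 0.1 rad); 0.95 rad: flat, level with the plate, at its stop. Pressing it swings a roller-tipped 4.5 mm shim foot under the edge, past dead centre, where it stays; takes up to 10 N, pressed 25 mm outward of the hinge.
- shim_near_right (a joint): Steel shim lever of the near right corner, 73 mm long, hinged at the plate's right (-y) edge, 27 mm outward of the cap's centre and 12 mm below its top. 0: raised outward at 54 degrees (starts 0 to 0.1 rad); 0.95 rad: flat, level with the plate, at its stop. Pressing it swings a roller-tipped 4.5 mm shim foot under the edge, past dead centre, where it stays; takes up to 10 N, pressed 25 mm outward of the hinge.
- shim_far_left (a joint): Steel shim lever of the far left corner, 73 mm long, hinged at the plate's left (+y) edge, 27 mm outward of the cap's centre and 12 mm below its top. 0: raised outward at 54 degrees (starts 0 to 0.1 rad); 0.95 rad: flat, level with the plate, at its stop. Pressing it swings a roller-tipped 4.5 mm shim foot under the edge, past dead centre, where it stays; takes up to 10 N, pressed 25 mm outward of the hinge.
- shim_far_right (a joint): Steel shim lever of the far right corner, 73 mm long, hinged at the plate's right (-y) edge, 27 mm outward of the cap's centre and 12 mm below its top. 0: raised outward at 54 degrees (starts 0 to 0.1 rad); 0.95 rad: flat, level with the plate, at its stop. Pressing it swings a roller-tipped 4.5 mm shim foot under the edge, past dead centre, where it stays; takes up to 10 N, pressed 25 mm outward of the hinge.
- shim_near_left_tip (a point): Middle of the upper face of the ribbed thumb pad (24 mm wide, 18 mm long) at the free end of the near left shim lever, 60 mm from its hinge. Raised it lies about 28 mm outward of the hinge and 54 mm above it; flat, 60 mm outward and 9 mm above it.
- shim_near_right_tip (a point): Middle of the upper face of the ribbed thumb pad (24 mm wide, 18 mm long) at the free end of the near right shim lever, 60 mm from its hinge. Raised it lies about 28 mm outward of the hinge and 54 mm above it; flat, 60 mm outward and 9 mm above it.
- shim_far_left_tip (a point): Middle of the upper face of the ribbed thumb pad (24 mm wide, 18 mm long) at the free end of the far left shim lever, 60 mm from its hinge. Raised it lies about 28 mm outward of the hinge and 54 mm above it; flat, 60 mm outward and 9 mm above it.
- shim_far_right_tip (a point): Middle of the upper face of the ribbed thumb pad (24 mm wide, 18 mm long) at the free end of the far right shim lever, 60 mm from its hinge. Raised it lies about 28 mm outward of the hinge and 54 mm above it; flat, 60 mm outward and 9 mm above it.
- check_weight_mid (a point): 500 g polished steel weight with a knob, 45 mm across and 52 mm high, standing near the middle of one edge of the plate; point 25 mm above its underside. It is what keeps the plate on its three feet; leave it standing.
- bottle_0_mid (a point): Small white 30 ml bottle, 33 mm across and 34 mm high, standing near the middle of another edge of the plate; point half-way up, z along its axis. Leave it standing.
- bottle_1_mid (a point): Small white 30 ml bottle, 33 mm across and 34 mm high, standing near the middle of another edge of the plate; point half-way up, z along its axis. Leave it standing.
- bottle_2_mid (a point): Small white 30 ml bottle, 33 mm across and 34 mm high, standing near the middle of another edge of the plate; point half-way up, z along its axis. Leave it standing.
- tube_rack: Orange rack of small tubes, 120 by 50 by 34 mm, on the bench to the right of the plate; origin under its centre. A bystander.
There are look-alikes about, which are no part of the job. What is shaped like the part that bears check_weight_mid but purple or yellow is not meant.

How it is judged:
By the outcome, as a careful person would: the job done as asked, in the order asked, and still so for the second after the job is handed in, with the robot touching nothing.
It also fails if it takes over 61 s, if anything falls off the work surface, if the arm or the gripper's body presses on something with over 40 N, if the wrist force passes 120 N, or if a joint passes its speed limit or range.

## Working session

There is one attempt and no reset: what is moved stays moved. The work goes in short steps, Python scripts to look and compute and a tool call to move; the robot and the scene stay as the last step left them, time stands still between calls to the robot, and variables do not carry over. Pictures are saved under pics/ and viewed, at most 10 in all, crops included, and the job is handed in when it is done.

Besides the shell and the picture viewer there is one more tool, called after "Call:" as name(argument=value, ...), one argument or row to a line, values as JSON. servo_tool: Moves the arm, as the interface text tells. Its arguments: {"type":"object","properties":{"plan":{"type":"array","items":{"type":"object","properties":{"travel":{"type":"array","items":{"type":"number"}},"rot":{"type":"array","items":{"type":"number"}},"jaw":{"type":"number"}}}},"force":{"type":"number"}},"required":["plan"]}

```bash
mkdir -p pics; python3 - <<'E'
from rig import r
import cv2
s=r.sense(); print(s['time'],s['tcp_pos'],s['ee_rot'],s['contact_force'],s['opening'])
for n in('scene','top'):
    c=r.read_camera(n); cv2.imwrite(f'pics/{n}0.png',c['pixels'][:,:,::-1]); print(n,c['mtx'],c['dist'],c['extrinsics'])
E
```

```text
0.0 [ 0.17001831 -0.65264183  0.22149975] [[ 9.67694688e-01  2.52124390e-01 -5.31400252e-04]
 [ 2.52124945e-01 -9.67692955e-01  1.83219276e-03]
 [-5.22917973e-05 -1.90698247e-03 -9.99998180e-01]] [-0.45040232 -0.62133232  0.2099445 ] 0.08720286862813707
scene [[476.37392783   0.         315.47395642]
 [  0.         476.37392783 199.77476242]
 [  0.           0.           1.        ]] [-0.01668306  0.          0.          0.          0.        ] [[-0.35198379 -0.93596048 -0.00924103  0.23024449]
 [-0.40913527  0.16272697 -0.89784646  0.28572151]
 [ 0.84185257 -0.31224657 -0.44021169  0.78109058]
 [ 0.          0.          0.          1.        ]]
top [[366.53155075   0.         323.50596073]
 [  0.         366.53155075 196.56011544]
 [  0.           0.           1.        ]] [0.00053202 0.         0.         0.         0.        ] [[-0.00907447 -0.9999336  -0.00710225  0.02967153]
 [-0.98655447  0.01011165 -0.1631197   0.52026544]
 [ 0.16318068  0.00552653 -0.98658072  0.84113466]
 [ 0.          0.          0.          1.        ]]
```

View pics/scene0.png

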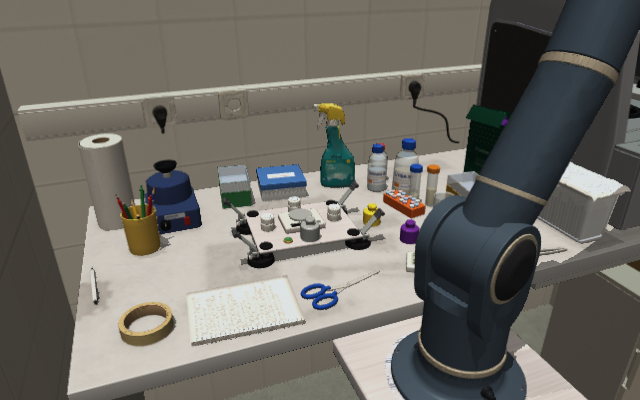

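View pics/top0.png

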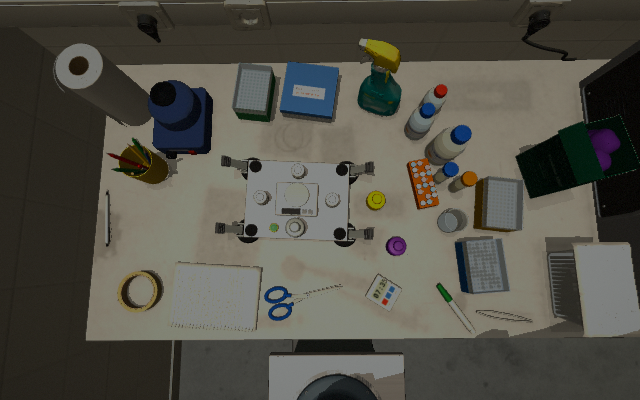

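The scene view shows the stand left of centre, at about (300,230). In the top view the plate spans about (246–350, 162–240), with levers at all four corners, the weight at (295,228), and bottles at (298,170), (261,198) and (333,200).

```bash
python3 - <<'E'
import cv2
a=cv2.imread('pics/top0.png')[145:255,210:385]
cv2.imwrite('pics/top0c.png',cv2.resize(cv2.convertScaleAbs(a,alpha=1.3,beta=20),None,fx=4.5,fy=4.5,interpolation=cv2.INTER_CUBIC))
a=cv2.imread('pics/scene0.png')[170:275,220:395]
cv2.imwrite('pics/scene0c.png',cv2.resize(cv2.convertScaleAbs(a,alpha=1.3,beta=20),None,fx=4.5,fy=4.5,interpolation=cv2.INTER_CUBIC))
E
```

```text
(no output)
```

View pics/top0c.png

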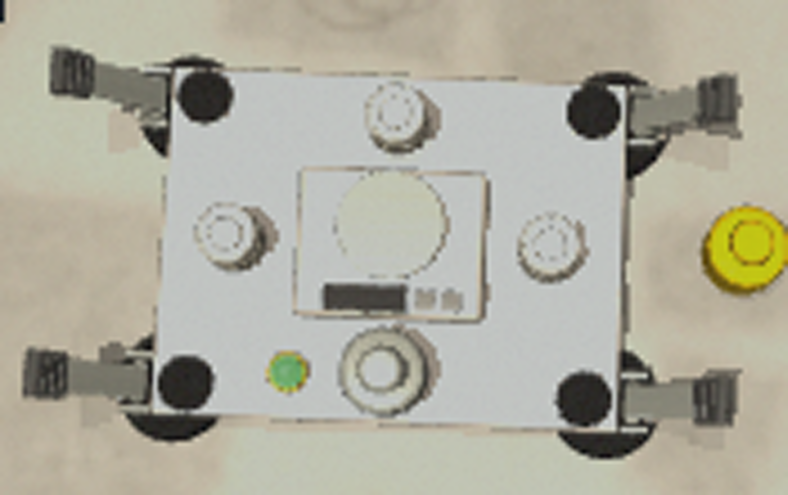

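View pics/scene0c.png

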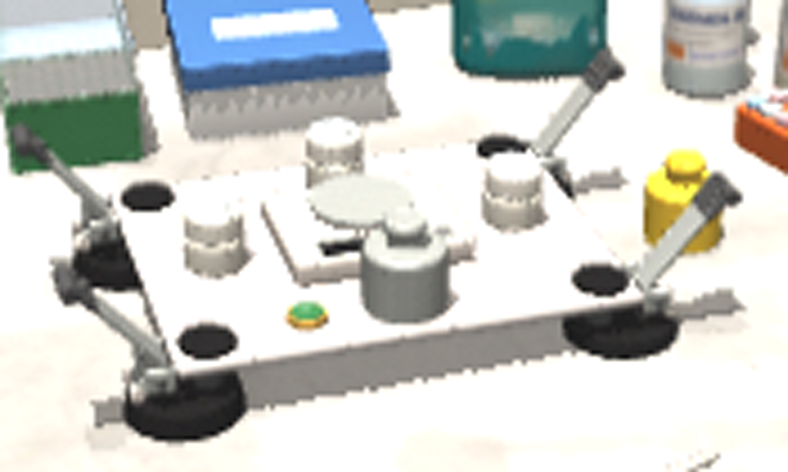

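Crop pixels for the caps: in the top view FL (204,97), FR (592,111), NL (186,382), NR (584,399); in the scene view FL (147,196), FR (502,148), NL (207,341), NR (601,279). All four levers are up. The steel weight stands near the middle of the near edge.

```bash
cat > h.py <<'E'
from rig import r
import cv2, numpy as np
def P(c): return c['mtx'],c['dist'],c['extrinsics']
def tri(ca,a,cb,b):
    n=[cv2.undistortPoints(np.float64([[p]]),c['mtx'],c['dist'])[0].T for c,p in((ca,a),(cb,b))]
    X=cv2.triangulatePoints(ca['extrinsics'][:3],cb['extrinsics'][:3],*n)[:,0]; X=X[:3]/X[3]
    e=[np.linalg.norm(proj(c,X)-p) for c,p in((ca,a),(cb,b))]
    return X,e
def proj(c,X):
    E=c['extrinsics']; return cv2.projectPoints(np.float64([X]),cv2.Rodrigues(E[:3,:3])[0],E[:3,3],c['mtx'],np.float64(c['dist']))[0][0,0]
E
python3 - <<'E'
from h import *
t=r.read_camera('top'); s=r.read_camera('scene')
f=lambda p,o:(np.array(p)+.5)/4.5-.5+o
T=dict(FL=(204,97),FR=(592,111),NL=(186,382),NR=(584,399),tFL=(72,72),tFR=(718,105),tNL=(45,373),tNR=(716,397),wt=(381,368))
S=dict(FL=(147,196),FR=(502,148),NL=(207,341),NR=(601,279),tFL=(32,145),tFR=(604,70),tNL=(75,282),tNR=(718,195),wt=(405,228))
for k in T:
    X,e=tri(t,f(T[k],(210,145)),s,f(S[k],(220,170))); print(k,X.round(4),np.round(e,2))
E
```

```text
FL [0.5976 0.1918 0.0429] [0.02 0.02]
FR [ 0.5884 -0.0197  0.0385] [0.2  0.18]
NL [0.4433 0.1992 0.0376] [0.03 0.03]
NR [ 0.4324 -0.0127  0.0345] [0.06 0.06]
tFL [0.6012 0.2525 0.0844] [0.05 0.05]
tFR [ 0.5809 -0.0822  0.0817] [0.22 0.2 ]
tNL [0.4451 0.2615 0.0838] [0.24 0.25]
tNR [ 0.4302 -0.0785  0.073 ] [0.12 0.12]
wt [0.4462 0.0918 0.0791] [0. 0.]
```

Call:
servo_tool(
  plan=[
    {"travel":[0,0,0.04],"rot":[0,0,0],"jaw":255},
    {"travel":[0,0,0.08],"rot":[0,0,-3],"jaw":255},
    {"travel":[0.01,0.02,0.11],"rot":[0,0,-6],"jaw":255},
    {"travel":[0.028,0.055,0.11],"rot":[0,0,-9],"jaw":255},
    {"travel":[0.045,0.09,0.11],"rot":[0,0,-12],"jaw":255},
    {"travel":[0.063,0.125,0.11],"rot":[0,0,-15],"jaw":255},
    {"travel":[0.08,0.16,0.11],"rot":[0,0,-17.4],"jaw":255},
    {"travel":[0.1,0.195,0.11],"rot":[0,0,-17.4],"jaw":255},
  ],
)

```text
time: 0.87
tcp_pos: [0.2701, -0.4565, 0.3325]
ee_rot: [[0.999, -0.051, -0.0], [-0.051, -0.999, -0.0], [-0.0, 0.0, -1.0]]
contact_force: [0.8, -1.4, -0.3]
opening: 0.0418
gripper_force: 0.0
```

Call:
servo_tool(
  plan=[
    {"travel":[0.02,0.035,0],"rot":[0,0,0],"jaw":255},
    {"travel":[0.04,0.07,0],"rot":[0,0,0],"jaw":255},
    {"travel":[0.06,0.105,0],"rot":[0,0,0],"jaw":255},
    {"travel":[0.08,0.14,0],"rot":[0,0,0],"jaw":255},
    {"travel":[0.1,0.175,0],"rot":[0,0,0],"jaw":255},
    {"travel":[0.12,0.21,0],"rot":[0,0,0],"jaw":255},
    {"travel":[0.14,0.245,0],"rot":[0,0,0],"jaw":255},
    {"travel":[0.16,0.28,0],"rot":[0,0,0],"jaw":255},
  ],
)

```text
time: 1.53
tcp_pos: [0.4305, -0.1763, 0.3327]
ee_rot: [[0.999, -0.049, 0.0], [-0.049, -0.999, -0.001], [0.0, 0.001, -1.0]]
contact_force: [0.8, -0.8, 0.6]
opening: 0.0006
gripper_force: 0.0
```

Call:
servo_tool(
  plan=[
    {"travel":[0.017,0.037,0],"rot":[0,0,0],"jaw":255},
    {"travel":[0.034,0.074,0],"rot":[0,0,0],"jaw":255},
    {"travel":[0.051,0.111,0],"rot":[0,0,0],"jaw":255},
    {"travel":[0.068,0.148,0],"rot":[0,0,0],"jaw":255},
    {"travel":[0.085,0.185,0],"rot":[0,0,0],"jaw":255},
    {"travel":[0.102,0.222,0],"rot":[0,0,0],"jaw":255},
    {"travel":[0.119,0.259,0],"rot":[0,0,0],"jaw":255},
    {"travel":[0.135,0.296,0],"rot":[0,0,0],"jaw":255},
  ],
)

```text
time: 2.2
tcp_pos: [0.5657, 0.1194, 0.3325]
ee_rot: [[0.999, -0.049, 0.0], [-0.049, -0.999, -0.0], [0.0, 0.0, -1.0]]
contact_force: [0.1, -0.5, 0.1]
opening: 0.0005
gripper_force: 0.0
```

Call:
servo_tool(
  plan=[
    {"travel":[0.017,0.036,0],"rot":[0,0,0],"jaw":255},
    {"travel":[0.0325,0.072,0],"rot":[0,0,0],"jaw":255},
    {"travel":[0.0325,0.072,-0.04],"rot":[0,0,0],"jaw":255},
    {"travel":[0.0325,0.072,-0.08],"rot":[0,0,0],"jaw":255},
    {"travel":[0.0325,0.072,-0.12],"rot":[0,0,0],"jaw":255},
    {"travel":[0.0325,0.072,-0.16],"rot":[0,0,0],"jaw":255},
    {"travel":[0.0325,0.072,-0.2],"rot":[0,0,0],"jaw":255},
    {"travel":[0.0325,0.072,-0.23],"rot":[0,0,0],"jaw":255},
  ],
)

```text
time: 2.87
tcp_pos: [0.5961, 0.1888, 0.099]
ee_rot: [[0.999, -0.049, -0.004], [-0.049, -0.999, -0.002], [-0.004, 0.002, -1.0]]
contact_force: [-0.6, -0.4, 0.2]
opening: 0.0006
gripper_force: 0.0
```

Call:
servo_tool(
  plan=[
    {"travel":[0,0,-0.015],"rot":[0,0,0],"jaw":255},
    {"travel":[0,0,-0.03],"rot":[0,0,0],"jaw":255},
    {"travel":[0,0,-0.04],"rot":[0,0,0],"jaw":255},
    {"travel":[0,0,-0.04],"rot":[0,0,0],"jaw":255},
    {"travel":[0,0,-0.04],"rot":[0,0,0],"jaw":255},
  ],
)

```text
time: 3.28
tcp_pos: [0.5977, 0.1898, 0.0625]
ee_rot: [[0.999, -0.049, -0.0], [-0.049, -0.999, -0.0], [-0.0, 0.0, -1.0]]
contact_force: [-0.5, 0.7, 0.3]
opening: 0.0001
gripper_force: 0.0
```

```bash
python3 - <<'E'
from h import *
c=[]
for n,(x,y) in(('scene',(210,160)),('top',(200,140))):
    a=r.read_camera(n)['pixels'][y:y+120,x:x+190,::-1]
    c.append(cv2.resize(cv2.convertScaleAbs(a,alpha=1.3,beta=20),None,fx=2.1,fy=4.5 if 0 else 2.1,interpolation=cv2.INTER_CUBIC))
w=r.read_camera('wrist')['pixels'][:,:,::-1]
w=cv2.resize(w,(480,300))
o=np.zeros((560,798,3),np.uint8); o[:252,:399]=c[0];o[:252,399:798]=c[1];o[255:555,:480]=w
cv2.imwrite('pics/a1.png',o)
s=r.sense();print(s['time'],s['tcp_pos'],s['contact_force'])
E
```

```text
3.4333 [0.59856292 0.19018353 0.0639372 ] [ 1.0071998  -0.60124441  0.96868409]
```

View pics/a1.png

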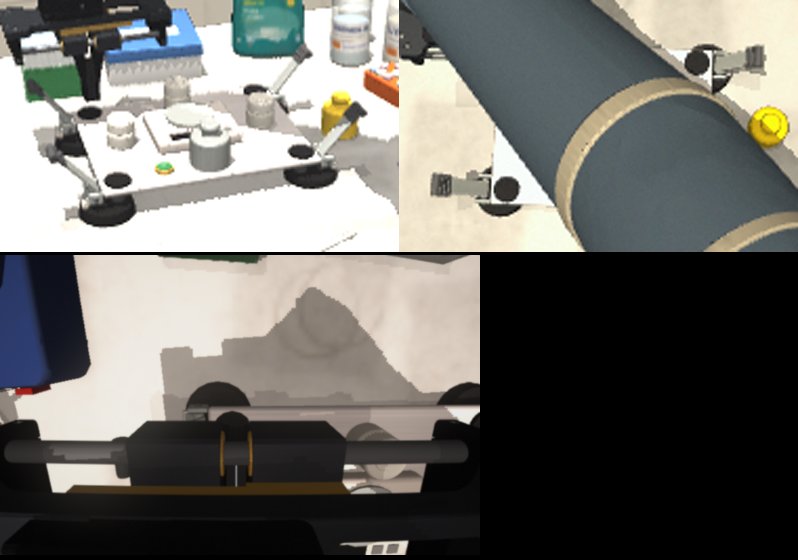

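The scene view shows the closed fingers standing just above the far-left cap, at about (90,95) in the composite. Nothing has been disturbed.

Call:
servo_tool(
  plan=[
    {"travel":[0,0.001,-0.008],"rot":[0,0,0],"jaw":255},
    {"travel":[0,0.002,-0.016],"rot":[0,0,0],"jaw":255},
    {"travel":[0,0.002,-0.017],"rot":[0,0,0],"jaw":255},
    {"travel":[0,0.002,-0.017],"rot":[0,0,0],"jaw":255},
  ],
)

```text
time: 3.77
tcp_pos: [0.5971, 0.1916, 0.0447]
ee_rot: [[0.999, -0.049, -0.001], [-0.049, -0.999, -0.001], [-0.001, 0.001, -1.0]]
contact_force: [1.1, -0.3, 0.3]
opening: 0.0004
gripper_force: 0.0
```

Call:
servo_tool(
  plan=[
    {"travel":[0,0,-0.001],"rot":[0,0,0],"jaw":255},
    {"travel":[0,0,-0.0015],"rot":[0,0,0],"jaw":255},
    {"travel":[0,0,-0.0015],"rot":[0,0,0],"jaw":255},
  ],
)

```text
time: 4.02
tcp_pos: [0.5977, 0.1919, 0.0442]
ee_rot: [[0.999, -0.049, 0.0], [-0.049, -0.999, 0.0], [0.0, -0.0, -1.0]]
contact_force: [-1.3, 0.1, 0.8]
opening: 0.0004
gripper_force: 0.3
```

Call:
servo_tool(
  plan=[
    {"travel":[0,0,-0.001],"rot":[0,0,0],"jaw":255},
    {"travel":[0,0,-0.0015],"rot":[0,0,0],"jaw":255},
    {"travel":[0,0,-0.0015],"rot":[0,0,0],"jaw":255},
  ],
)

```text
time: 4.27
tcp_pos: [0.5979, 0.1921, 0.0428]
ee_rot: [[0.999, -0.049, 0.001], [-0.049, -0.999, 0.0], [0.001, -0.0, -1.0]]
contact_force: [-0.3, 1.0, 0.6]
opening: 0.0003
gripper_force: 0.7
```

Call:
servo_tool(
  plan=[
    {"travel":[0,0,-0.001],"rot":[0,0,0],"jaw":255},
    {"travel":[0,0,-0.0015],"rot":[0,0,0],"jaw":255},
    {"travel":[0,0,-0.0015],"rot":[0,0,0],"jaw":255},
  ],
)

```text
time: 4.52
tcp_pos: [0.5981, 0.1921, 0.0412]
ee_rot: [[0.999, -0.049, 0.001], [-0.049, -0.999, 0.001], [0.001, -0.001, -1.0]]
contact_force: [0.9, 1.4, 2.3]
opening: 0.0007
gripper_force: 0.9
```

Call:
servo_tool(
  plan=[
    {"travel":[0,0,-0.0005],"rot":[0,0,0],"jaw":255},
    {"travel":[0,0,-0.001],"rot":[0,0,0],"jaw":255},
    {"travel":[0,0,-0.001],"rot":[0,0,0],"jaw":255},
  ],
)

```text
time: 4.77
tcp_pos: [0.5982, 0.1922, 0.0405]
ee_rot: [[0.999, -0.049, 0.001], [-0.049, -0.999, 0.001], [0.001, -0.001, -1.0]]
contact_force: [1.5, 0.1, 2.4]
opening: 0.0002
gripper_force: 1.8
```

Call:
servo_tool(
  plan=[
    {"travel":[0,0,-0.0005],"rot":[0,0,0],"jaw":255},
    {"travel":[0,0,-0.001],"rot":[0,0,0],"jaw":255},
    {"travel":[0,0,-0.001],"rot":[0,0,0],"jaw":255},
  ],
)

```text
time: 5.02
tcp_pos: [0.5982, 0.1922, 0.0405]
ee_rot: [[0.999, -0.049, 0.001], [-0.049, -0.999, 0.0], [0.001, -0.0, -1.0]]
contact_force: [-1.0, 0.1, 9.7]
opening: 0.0006
gripper_force: 4.7
```

Force stayed low (about 2 N) from z = 44 to 40.5 mm, then rose sharply. I'll compare pressed and released images to see whether the corner really sinks.

```bash
python3 - <<'E'
from h import *
np.save('p.npy',r.read_camera('scene')['pixels']); s=r.sense();print(s['tcp_pos'],s['contact_force'])
E
```

```text
[0.59823772 0.19216168 0.04043618] [-0.1196015   0.74021221 10.261338  ]
```

Call:
servo_tool(
  plan=[
    {"travel":[0,0,0.005],"rot":[0,0,0],"jaw":255},
    {"travel":[0,0,0.012],"rot":[0,0,0],"jaw":255},
    {"travel":[0,0,0.012],"rot":[0,0,0],"jaw":255},
    {"travel":[0,0,0.012],"rot":[0,0,0],"jaw":255},
  ],
)

```text
time: 5.4
tcp_pos: [0.5975, 0.1913, 0.0511]
ee_rot: [[0.999, -0.049, -0.0], [-0.049, -0.999, -0.001], [-0.0, 0.001, -1.0]]
contact_force: [-0.1, -0.4, 1.0]
opening: 0.0004
gripper_force: 0.0
```

```bash
cat >> h.py <<'E'
def shift(A,B):
    g=lambda a:cv2.cvtColor(a,cv2.COLOR_RGB2GRAY).astype(np.float32)
    A,B=g(A),g(B)
    for n,(u,v) in dict(leverFL=(233,210),leverNL=(245,240),botL=(267,224),botF=(294,204),botR=(334,212),wt=(310,230),leverFR=(347,195),leverNR=(374,222),tape=(145,323)).items():
        t=A[v-9:v+9,u-9:u+9]; s=B[v-14:v+14,u-14:u+14]
        k=8; t=cv2.resize(t,None,fx=k,fy=k,interpolation=cv2.INTER_CUBIC); s=cv2.resize(s,None,fx=k,fy=k,interpolation=cv2.INTER_CUBIC)
        _,m,_,l=cv2.minMaxLoc(cv2.matchTemplate(s,t,cv2.TM_CCOEFF_NORMED)); print(n,(l[0]/k-5,l[1]/k-5),round(m,3))
E
python3 - <<'E'
from h import *
B=r.read_camera('scene')['pixels']; np.save('rel.npy',B); shift(np.load('p.npy'),B); s=r.sense();print(s['tcp_pos'],s['contact_force'])
E
```

```text
leverFL (1.0, -0.375) 0.971
leverNL (0.375, -0.125) 0.982
botL (0.25, -0.375) 0.93
botF (0.375, -0.375) 0.931
botR (0.25, 0.5) 0.84
wt (0.625, 0.875) 0.967
leverFR (0.5, 0.125) 0.973
leverNR (0.375, 1.625) 0.897
tape (0.0, 0.0) 1.0
[0.59732898 0.19129548 0.05077236] [ 0.29015234  0.24627825 -0.22884138]
```

```bash
python3 - <<'E'
from h import *
I=cv2.imread('pics/scene0.png')[:,:,::-1].copy()
print('init->pressed');shift(I,np.load('p.npy'));print('init->released');shift(I,np.load('rel.npy'))
p,b=np.load('p.npy')[165:275,215:395],np.load('rel.npy')[165:275,215:395]
o=[cv2.resize(a[:,:,::-1],None,fx=2.7,fy=2.7,interpolation=cv2.INTER_CUBIC) for a in(p,b)]
cv2.imwrite('pics/cmp.png',np.vstack(o))
E
```

```text
init->pressed
leverFL (-0.75, 0.25) 0.967
leverNL (-0.375, 0.125) 0.982
botL (-0.125, 0.5) 0.827
botF (-0.375, 0.0) 0.489
botR (-0.25, -0.375) 0.778
wt (-0.75, -0.875) 0.969
leverFR (-0.625, -0.125) 0.974
leverNR (-0.5, -1.5) 0.588
tape (0.0, 0.0) 1.0
init->released
leverFL (0.0, -0.125) 0.988
leverNL (0.0, 0.0) 0.995
botL (0.125, 0.125) 0.925
botF (0.0, -0.125) 0.504
botR (0.0, 0.125) 0.811
wt (0.0, 0.0) 0.993
leverFR (0.0, 0.0) 0.996
leverNR (0.0, 0.125) 0.689
tape (0.0, 0.0) 1.0
```

View pics/cmp.png

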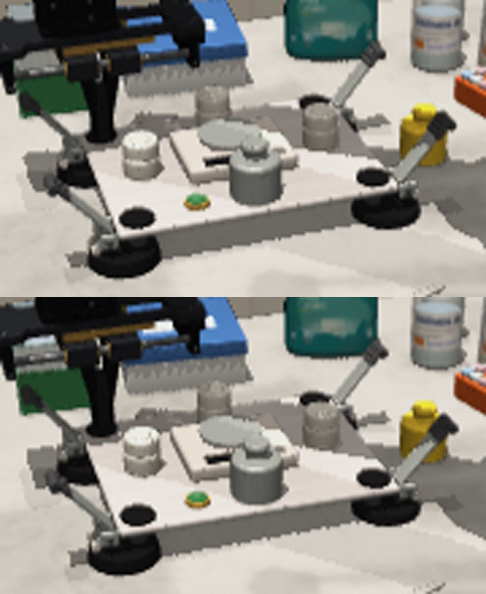

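The pressed-against-released comparison settles it. With FL pressed, FL went down and NR rose about 1.5 px, rocking about the NL–FR diagonal. On release everything returned exactly to its initial place, so far-left is the free corner. Before pressing its lever I'll check clearance to the blue device behind it.

```bash
python3 - <<'E'
import cv2,numpy as np
a=cv2.imread('pics/top0.png')[70:200,135:265]; b=cv2.imread('pics/scene0.png')[150:265,120:250]
f=lambda a:cv2.resize(cv2.convertScaleAbs(a,alpha=1.5,beta=25),None,fx=3,fy=3,interpolation=cv2.INTER_CUBIC)
a,b=f(a),f(b); o=np.zeros((390,780,3),np.uint8); o[:390,:390]=a; o[:345,390:]=b; cv2.imwrite('pics/dev.png',o)
E
```

```text
(no output)
```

View pics/dev.png

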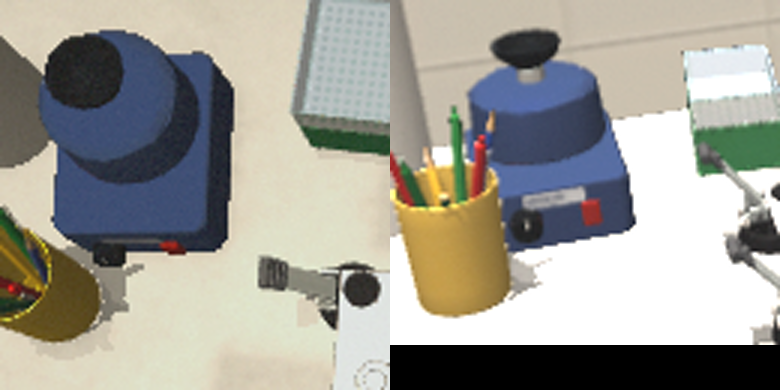

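The vortex mixer's near-right upper corner is at about (218,235) in the top crop and (238,178) in the scene crop. The pen cup's right rim is at about (48,265) and (495,180).

```bash
python3 - <<'E'
from h import *
t=r.read_camera('top'); s=r.read_camera('scene')
g=lambda p,o:(np.array(p)+.5)/3-.5+o
for n,a,b in(('base corner',(216,237),(238,178)),('cyl right',(186,75),(212,130)),('redswitch',(172,247),(202,212)),('cup rim',(48,262),(105,185))):
    print(n,*tri(t,g(a,(135,70)),s,g(b,(120,150))))
print(r.sense()['tcp_pos'])
E
```

```text
base corner [0.64141843 0.31276858 0.05500418] [np.float64(1.9866920911301809), np.float64(1.9723890641680366)]
cyl right [0.77907312 0.33183178 0.04857809] [np.float64(4.028302019649694), np.float64(3.8806418737641883)]
redswitch [0.63767336 0.35081143 0.03404703] [np.float64(0.25314346718768166), np.float64(0.2611242939150752)]
cup rim [0.609861   0.42451618 0.08817751] [np.float64(1.187344362983178), np.float64(1.2458364263798338)]
[0.59723554 0.19133484 0.05051732]
```

Call:
servo_tool(
  plan=[
    {"travel":[0,0,0.035],"rot":[0,0,0],"jaw":255},
    {"travel":[0,0,0.065],"rot":[0,0,0],"jaw":255},
    {"travel":[0.001,0.03,0.065],"rot":[0,0,0],"jaw":255},
    {"travel":[0.003,0.057,0.065],"rot":[0,0,0],"jaw":255},
    {"travel":[0.003,0.057,0.06],"rot":[0,0,0],"jaw":255},
    {"travel":[0.003,0.057,0.055],"rot":[0,0,0],"jaw":255},
    {"travel":[0.003,0.057,0.05],"rot":[0,0,0],"jaw":255},
    {"travel":[0.003,0.057,0.05],"rot":[0,0,0],"jaw":255},
  ],
)

```text
time: 6.22
tcp_pos: [0.5999, 0.2466, 0.0989]
ee_rot: [[0.999, -0.05, -0.003], [-0.05, -0.999, -0.003], [-0.003, 0.003, -1.0]]
contact_force: [-0.9, -0.5, -0.0]
opening: 0.0003
gripper_force: 0.0
```

```bash
python3 - <<'E'
from h import *
a=r.read_camera('scene')['pixels'][160:260,210:330,::-1]
cv2.imwrite('pics/lev.png',cv2.resize(cv2.convertScaleAbs(a,alpha=1.3,beta=20),None,fx=5,fy=5,interpolation=cv2.INTER_CUBIC))
s=r.sense();print(s['time'],s['tcp_pos'],s['contact_force'])
E
```

```text
6.2667 [0.60027558 0.24675484 0.09952236] [ 0.49655256  0.02504849 -0.40225616]
```

View pics/lev.png

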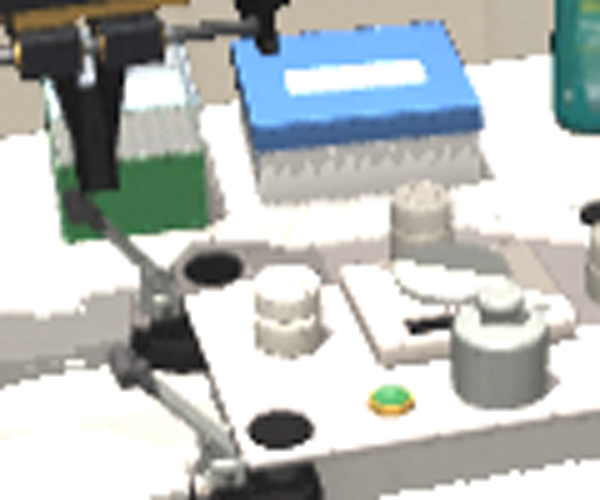

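The finger stands just above the far-left thumb pad (crop (95,195)), centred on it and slightly inboard. I'll press along the arc now.

Call:
servo_tool(
  plan=[
    {"travel":[0,0.002,-0.004],"rot":[0,0,0],"jaw":255},
    {"travel":[0,0.004,-0.008],"rot":[0,0,0],"jaw":255},
    {"travel":[0,0.007,-0.012],"rot":[0,0,0],"jaw":255},
    {"travel":[0,0.01,-0.016],"rot":[0,0,0],"jaw":255},
    {"travel":[0,0.01,-0.016],"rot":[0,0,0],"jaw":255},
  ],
)

```text
time: 6.68
tcp_pos: [0.6004, 0.2598, 0.0845]
ee_rot: [[0.999, -0.048, -0.0], [-0.048, -0.999, 0.001], [-0.0, -0.001, -1.0]]
contact_force: [1.1, 0.4, 2.2]
opening: 0.0005
gripper_force: 0.7
```

Call:
servo_tool(
  plan=[
    {"travel":[0,0.003,-0.004],"rot":[0,0,0],"jaw":255},
    {"travel":[0,0.006,-0.008],"rot":[0,0,0],"jaw":255},
    {"travel":[0,0.008,-0.012],"rot":[0,0,0],"jaw":255},
    {"travel":[0,0.008,-0.012],"rot":[0,0,0],"jaw":255},
  ],
)

```text
time: 7.02
tcp_pos: [0.5997, 0.2671, 0.0719]
ee_rot: [[0.999, -0.048, -0.002], [-0.048, -0.999, -0.001], [-0.002, 0.001, -1.0]]
contact_force: [-0.1, 0.2, 0.6]
opening: 0.0001
gripper_force: 0.3
```

Call:
servo_tool(
  plan=[
    {"travel":[0.001,0.002,-0.004],"rot":[0,0,0],"jaw":255},
    {"travel":[0.001,0.004,-0.008],"rot":[0,0,0],"jaw":255},
    {"travel":[0.001,0.005,-0.012],"rot":[0,0,0],"jaw":255},
    {"travel":[0.001,0.006,-0.016],"rot":[0,0,0],"jaw":255},
    {"travel":[0.001,0.006,-0.016],"rot":[0,0,0],"jaw":255},
  ],
)

```text
time: 7.43
tcp_pos: [0.6011, 0.2726, 0.0559]
ee_rot: [[0.999, -0.049, -0.001], [-0.049, -0.999, -0.001], [-0.001, 0.001, -1.0]]
contact_force: [0.3, -0.6, -0.2]
opening: 0.0002
gripper_force: 0.0
```

Call:
servo_tool(
  plan=[
    {"travel":[0,0.001,-0.003],"rot":[0,0,0],"jaw":255},
    {"travel":[0,0.002,-0.006],"rot":[0,0,0],"jaw":255},
    {"travel":[0,0.002,-0.009],"rot":[0,0,0],"jaw":255},
    {"travel":[0,0.002,-0.011],"rot":[0,0,0],"jaw":255},
    {"travel":[0,0.002,-0.011],"rot":[0,0,0],"jaw":255},
  ],
)

```text
time: 7.85
tcp_pos: [0.6015, 0.2748, 0.0456]
ee_rot: [[0.999, -0.049, -0.0], [-0.049, -0.999, -0.0], [-0.0, 0.0, -1.0]]
contact_force: [0.7, -0.6, 0.1]
opening: 0.0004
gripper_force: 0.0
```

Call:
servo_tool(
  plan=[
    {"travel":[0,0,-0.0015],"rot":[0,0,0],"jaw":255},
    {"travel":[0,0,-0.003],"rot":[0,0,0],"jaw":255},
    {"travel":[0,0,-0.003],"rot":[0,0,0],"jaw":255},
  ],
)

```text
time: 8.1
tcp_pos: [0.6017, 0.275, 0.0431]
ee_rot: [[0.999, -0.049, 0.0], [-0.049, -0.999, 0.0], [0.0, -0.0, -1.0]]
contact_force: [-0.4, -0.8, 1.4]
opening: 0.0004
gripper_force: 0.6
```

Call:
servo_tool(
  plan=[
    {"travel":[0,0,-0.001],"rot":[0,0,0],"jaw":255},
    {"travel":[0,0,-0.0015],"rot":[0,0,0],"jaw":255},
    {"travel":[0,0,-0.0015],"rot":[0,0,0],"jaw":255},
  ],
)

```text
time: 8.35
tcp_pos: [0.6019, 0.2751, 0.0427]
ee_rot: [[0.999, -0.049, 0.001], [-0.049, -0.999, 0.0], [0.001, -0.0, -1.0]]
contact_force: [-2.2, -0.8, 6.1]
opening: 0.0005
gripper_force: 3.2
```

```bash
python3 - <<'E'
from h import *
a=r.read_camera('scene')['pixels'][160:260,210:330,::-1]
cv2.imwrite('pics/lev2.png',cv2.resize(cv2.convertScaleAbs(a,alpha=1.3,beta=20),None,fx=5,fy=5,interpolation=cv2.INTER_CUBIC))
s=r.sense();print(s['time'],s['tcp_pos'],s['contact_force'])
E
```

```text
8.4 [0.60187365 0.27509054 0.04268944] [-2.3279959  -1.01894233  5.49082553]
```

View pics/lev2.png

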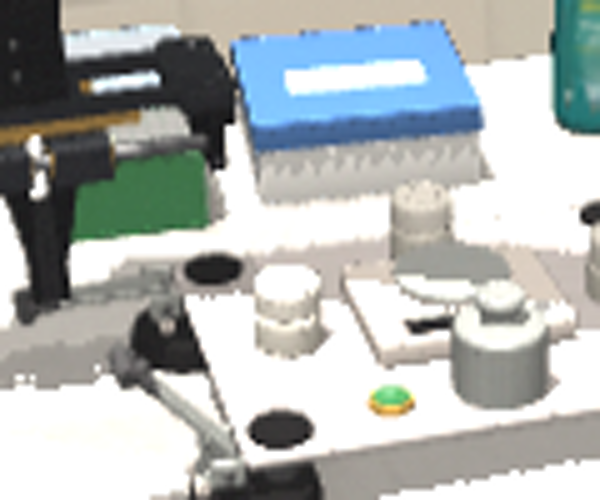

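The lever lies flat, running about (30,300) to (175,280) in the crop, level with the plate and against its stop. One slightly firmer press, then I lift off and go back to the cap.

Call:
servo_tool(
  plan=[
    {"travel":[0,0,-0.001],"rot":[0,0,0],"jaw":255},
    {"travel":[0,0,-0.001],"rot":[0,0,0],"jaw":255},
    {"travel":[0,0,-0.001],"rot":[0,0,0],"jaw":255},
  ],
)

```text
time: 8.65
tcp_pos: [0.6019, 0.2752, 0.0424]
ee_rot: [[0.999, -0.049, 0.001], [-0.049, -0.999, -0.0], [0.001, -0.0, -1.0]]
contact_force: [-2.7, -1.1, 10.6]
opening: 0.0005
gripper_force: 5.1
```

Call:
servo_tool(
  plan=[
    {"travel":[0,0,0.01],"rot":[0,0,0],"jaw":255},
    {"travel":[0,0,0.03],"rot":[0,0,0],"jaw":255},
    {"travel":[0,-0.03,0.03],"rot":[0,0,0],"jaw":255},
    {"travel":[-0.002,-0.06,0.03],"rot":[0,0,0],"jaw":255},
    {"travel":[-0.004,-0.083,0.03],"rot":[0,0,0],"jaw":255},
    {"travel":[-0.004,-0.083,0.02],"rot":[0,0,0],"jaw":255},
    {"travel":[-0.004,-0.083,0.012],"rot":[0,0,0],"jaw":255},
    {"travel":[-0.004,-0.083,0.012],"rot":[0,0,0],"jaw":255},
  ],
)

```text
time: 9.32
tcp_pos: [0.5964, 0.1918, 0.0508]
ee_rot: [[0.999, -0.049, -0.003], [-0.049, -0.999, -0.0], [-0.003, 0.001, -1.0]]
contact_force: [0.3, -0.3, 0.0]
opening: 0.0006
gripper_force: 0.0
```

```bash
python3 - <<'E'
from h import *
B=r.read_camera('scene')['pixels']; np.save('rel2.npy',B); shift(np.load('rel.npy'),B); s=r.sense();print(s['time'],s['tcp_pos'],s['contact_force'])
E
```

```text
leverFL (-0.875, -0.75) 0.724
leverNL (0.0, 0.0) 0.998
botL (0.0, 0.0) 0.99
botF (0.0, 0.0) 0.993
botR (0.0, 0.0) 0.981
wt (0.0, 0.0) 0.993
leverFR (0.0, 0.0) 0.998
leverNR (0.0, 0.0) 0.999
tape (0.0, 0.0) 1.0
9.3667 [0.59666733 0.19291328 0.051573  ] [0.12862722 0.49569223 0.10347802]
```

Nothing else moved. Next, the check press on the far-left cap.

Call:
servo_tool(
  plan=[
    {"travel":[0.001,0,-0.004],"rot":[0,0,0],"jaw":255},
    {"travel":[0.001,0,-0.007],"rot":[0,0,0],"jaw":255},
    {"travel":[0.001,0,-0.007],"rot":[0,0,0],"jaw":255},
  ],
)

```text
time: 9.62
tcp_pos: [0.5983, 0.1928, 0.045]
ee_rot: [[0.999, -0.047, -0.001], [-0.047, -0.999, 0.0], [-0.001, -0.0, -1.0]]
contact_force: [-1.0, -0.1, 0.1]
opening: 0.0005
gripper_force: 0.0
```

Call:
servo_tool(
  plan=[
    {"travel":[0,0,-0.001],"rot":[0,0,0],"jaw":255},
    {"travel":[0,0,-0.0015],"rot":[0,0,0],"jaw":255},
    {"travel":[0,0,-0.0015],"rot":[0,0,0],"jaw":255},
  ],
)

```text
time: 9.87
tcp_pos: [0.5986, 0.1926, 0.0446]
ee_rot: [[0.999, -0.048, 0.0], [-0.048, -0.999, 0.001], [0.0, -0.001, -1.0]]
contact_force: [-1.6, 1.6, 3.8]
opening: 0.0001
gripper_force: 1.5
```

Firm already: 3.8 N at z = 44.6 mm. One more millimetre to confirm, then I compare images.

Call:
servo_tool(
  plan=[
    {"travel":[0,0,-0.001],"rot":[0,0,0],"jaw":255},
    {"travel":[0,0,-0.001],"rot":[0,0,0],"jaw":255},
    {"travel":[0,0,-0.001],"rot":[0,0,0],"jaw":255},
  ],
)

```text
time: 10.12
tcp_pos: [0.5986, 0.1927, 0.0444]
ee_rot: [[0.999, -0.048, 0.001], [-0.048, -0.999, 0.001], [0.001, -0.001, -1.0]]
contact_force: [-3.4, 0.7, 8.4]
opening: 0.0004
gripper_force: 4.2
```

```bash
python3 - <<'E'
from h import *
B=r.read_camera('scene')['pixels']; shift(np.load('rel2.npy'),B); s=r.sense();print(s['time'],s['tcp_pos'],s['contact_force'])
E
```

```text
leverFL (0.0, 0.0) 0.998
leverNL (0.0, 0.0) 0.998
botL (0.0, 0.0) 0.981
botF (0.0, 0.0) 0.988
botR (0.0, -0.125) 0.966
wt (0.0, 0.0) 0.985
leverFR (0.0, 0.0) 0.998
leverNR (0.0, 0.0) 0.982
tape (0.0, 0.0) 1.0
10.1667 [0.59865332 0.19263387 0.04442274] [-2.56629454  0.08700045  8.26788042]
```

The corner holds at 8 N with no rocking in the image. Withdrawing upward.

Call:
servo_tool(
  plan=[
    {"travel":[0,0,0.01],"rot":[0,0,0],"jaw":255},
    {"travel":[0,0,0.04],"rot":[0,0,0],"jaw":255},
    {"travel":[0,0,0.08],"rot":[0,0,0],"jaw":255},
    {"travel":[0,0,0.12],"rot":[0,0,0],"jaw":255},
    {"travel":[0,0,0.15],"rot":[0,0,0],"jaw":255},
    {"travel":[0,0,0.15],"rot":[0,0,0],"jaw":255},
    {"travel":[0,0,0.15],"rot":[0,0,0],"jaw":255},
  ],
)

```text
time: 10.75
tcp_pos: [0.6, 0.192, 0.1957]
ee_rot: [[0.999, -0.049, 0.005], [-0.049, -0.999, 0.001], [0.005, -0.001, -1.0]]
contact_force: [-0.1, -0.3, 0.0]
opening: 0.0008
gripper_force: 0.0
```

```bash
python3 - <<'E'
from h import *
B=r.read_camera('scene')['pixels']; shift(np.load('rel2.npy'),B); s=r.sense();print(s['time'],s['tcp_pos'],s['contact_force'])
cv2.imwrite('pics/fin.png',cv2.resize(B[150:280,200:400,::-1],None,fx=3.5,fy=3.5,interpolation=cv2.INTER_CUBIC))
E
```

```text
leverFL (0.375, 0.0) 0.93
leverNL (0.0, 0.0) 0.997
botL (0.0, 0.0) 0.928
botF (0.0, -0.25) 0.611
botR (0.0, -0.125) 0.963
wt (0.125, 0.0) 0.995
leverFR (0.0, 0.0) 0.999
leverNR (-0.125, 0.25) 0.759
tape (0.0, 0.0) 1.0
10.8 [0.59879298 0.19124652 0.19347597] [-0.34212602 -0.47594303 -0.1127439 ]
```

View pics/fin.png

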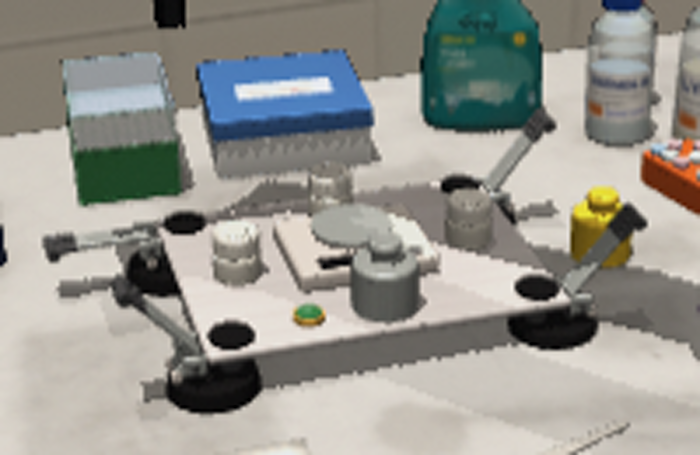

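The far-left lever lies flat, at about (50,245) to (160,235). The other three are up, everything is standing, and the arm is clear.

```bash
python3 -c "
from rig import r
print(r.sign_off())"
```

```text
the job is handed in; nothing more can be done
None
```

The far-left corner was the loose one: I pressed its shim lever flat and a second press on its cap held firm at about 8 N; the other three levers are still up, nothing else shifted, and the job was handed in at about 11 s.

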